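Seat a printing pad in its sprung holder and hold it for clamping

ROBOT

A 6-joint arm with a two-finger parallel gripper is mounted at the origin on a cart in front of the work surface, level with it; the furniture and walls round the work are solid. World frame = base frame: x ahead of the robot, y to its left, z up, the work surface at z = 0. Lengths are in mm, angles in rad, forces in N, time in s.
With the tool pointing down it reaches from about 325 to 775 mm from the base axis. Payload 9.3 kg.
Tool frame: the origin (TCP) lies between the finger pads, 19 mm behind the fingertips; this is the grasp point; z points along the fingers, y is the line along which they close (so a half turn about z gives the same grasp; the last joint's range is limited). The gripper opens to 85 mm and grips with 20 to 120 N. Pads are 22 mm wide; open, the fingers measure 114 mm over their backs; the gripper's body (76 mm by 85 mm) begins 54 mm behind the grasp point. The pads swing forward as they close: fully open they stand 13 mm farther back than shut.
Start: joints at [-1.315, 0.259, 0.021, 1.334, 0, 1.418], TCP at [218.623, -504.679, 249.979] pointing down, gripper open.
Joint ranges: [-3.04, 3.04], [-0.91, 1.82], [-1.04, 1.36], [-1.92, 1.95], [-1.52, 1.45], [-3.14, 3.14]. Speed limits (rad/s): [2.22, 2.22, 2.79, 3.14, 3.14, 3.14].

INTERFACE

Orientations are given as a unit quaternion [w, x, y, z].
In Python, from cell import r gives the robot as it stands.
- The arm moves only by the shell command python3 -m pendant 'ROWS' [OPENING] [FORCE]. ROWS is JSON, a list of rows, each a list of 2 entries, a list of its own where there are three numbers: the shift along the world's x, y, z in units of 0.4 m (1.0 is 0.4 m), then the turn, a rotation vector about the world's x, y, z in units of pi rad (1.0 is pi rad). In form: [[[dx, dy, dz], [ax, ay, az]], ...]. A call has 1 to 8 rows; each row is the pose to reach, as a shift and turn from the pose commanded when the call began, turning the shorter way round; what a row does not reach only later rows make up. A row lasts 1/12 s, in which the tool goes at most 41.7 mm and 7.16 degrees, less where a joint would pass 70% of its speed; a pose out of reach is approached as far as the arm can. A call with a number of a shift or a turn outside -1 to 1 is refused whole. A call with a gripper value outside its range is refused whole. OPENING is the finger opening in mm, from 0 to 85.4, set as the call begins (- or left out, the last holds). The fingers move at their own pace and stop on an object; FORCE is the grip in N (left out, the last holds). Time passes only in rows, so rows that repeat a pose let the fingers close. It gives the time, the measured TCP pose, the force, the opening and the grip force at its end, in the units of the state.
- r.state(): the state, without advancing time (a new reading comes with each control period).
- r.capture(name): name is "scene" or "top"; returns the picture (480x640x3 uint8, red, green, blue); there is no depth.
- r.camera_info(name): a dict with "fovy" (degrees; the focal length in pixels is half the picture's height over the tangent of half this angle, whatever the lens; pixels are square), "cx", "cy" (the principal point, pixels), "position" and "orientation" of the camera in the world. Camera axes: x right, y down, z forward; pixel columns grow to the right and rows downward; lengths in mm; the calibration is good to about 2 mm. A picture is of the moment at which its call begins. camera_info takes no time and is no camera call.
- r.sign_off(): hands the job in; it is judged then, once.
The state is a dict: "time": time; "joints": joint angles; "dq": joint speeds; "tau": joint torques, N m; "eef_pos": TCP position; "tcp_rot": TCP orientation; "wrist_force": force on the tool from outside, world axes, zero at the start; "ft_torque": the same for the moment, N m; "width": finger opening in mm; "gripper_force": force on a finger pad.
Only numpy, scipy, OpenCV 4.12 (cv2) and the standard library are available. Lean on these libraries where they do the work, as an engineer would, in place of code of your own. Each camera call takes 0.05 s, during which the arm holds its last target. There are 200 camera calls.

TASK

Two mounted printing pads that look alike stand in the blue rack: the shank of one fits the pad holder on its stand, the other's is too thick, so look or gently try which one goes in. Fit that one: gripping it by the board under the rubber, lower its shank into the holder with the board square to the holder's block and press it down against the sprung ejector, firmly but without ramming, until its plate sits hard on the holder's face. Finish while still gripping it and holding it pressed home, so that a mate can tighten the clamp screw; the pad that does not fit must be standing in the rack at the end, and everything else stays where it lies.

Things in the scene. Friction and masses are not known exactly. Their poses are not given: they have to be found in the camera images.
- pad_1: a mounted pad: red silicone dome, board and metal plate 54 (own x) x 60 mm (own y), round steel shank below, 34 mm long (z 0 to -34), 20 mm across (fits) on one pad, 26 mm (too thick) on the other, seen below the rack's top. Origin: centre of the plate's underside (seating face), z up. Plate z 0-8, board 8-18, dome 18-52 mm (44 x 52 at its foot). About 0.22 kg. Grip plate and board across y
- pad_2: the other mounted pad: the same but for its shank. One pad stands in each rack hole, turned a little; which stands where changes. The 20 mm shank has a 3 mm chamfer at its foot and drops 24 mm into the bore before it meets the ejector; the 26 mm one is stopped by the holder's face at once
- rack: blue sheet-metal rack fixed to the worktop, 190 mm long in its own x, 46 mm wide in y (the boards overhang it by 7 mm on both sides), top face 60 mm above the worktop, two 32 mm through holes 100 mm apart along x, open below between its end legs. Origin at the centre of its underside
- rack_place0 (a point): centre of the rack hole at the rack's -x end, at the top face; a standing pad has its origin here, give or take the play of its shank in the hole (up to 6 mm)
- rack_place1 (a point): centre of the rack hole at the rack's +x end, at the top face
- holder: pad holder on its bench stand, fixed to the worktop: dark foot plate 104 x 78 x 10 mm, on it a bright square block 50 x 50 mm whose face is 60 mm above the worktop, with a vertical bore; clamp screw with a black star knob on its -x side, 30 mm up, reaching 63 mm from the axis. Origin at the centre of its underside, z up, x and y along the block's sides
- holder_seat: the steel top ring of the holder, 50 x 50 x 7 mm: its upper face is the hard stop on which the pad's plate must sit. Origin at the centre of its underside, 7 mm below the face
- holder_mouth (a point): centre of the bore at the holder's upper face; axes as the holder. The bore is 22 mm in diameter, lightly chamfered. A home pad has its origin here
- ejector (a joint): sprung brass ejector inside the bore: 0 m at rest, when its top lies 24 mm below the holder's face; grows as it is pressed down. A seated pad has pressed it 10 mm (0.010). It pushes back with 4.5 N at rest, 0.45 N more for each mm, so 9 N with the pad home, and lifts the pad again when let go
- hex_key: black hex key, 35 x 87 mm, lying on the worktop; leave it alone
- cup: white mixing cup, blue inside, 65 mm wide, 59 mm high; leave it alone
- timer: white round timer with black knob, 62 mm wide, 34 mm high; leave it alone
- spare_pad: pale unmounted pad on a small board, 49 x 54 x 52 mm, on the worktop; leave it alone
- small_pad: small orange-red unmounted pad on a board, 40 x 44 x 36 mm, on the worktop; leave it alone
- loose_knob: black star knob, 33 mm wide, 21 mm high, lying at the back; leave it alone
- tape: roll of masking tape, 94 mm wide, 24 mm high, lying flat; leave it alone

How it is judged:
By the outcome, as a careful person would: the job done as asked, in the order asked, and still so for the second after the job is handed in, while the arm keeps its last pose, push and grip.
It also fails if it takes over 61 s, if anything falls off the work surface, if the arm or the gripper's body presses on something with over 40 N, if the wrist force passes 120 N, or if a joint passes its speed limit or range.

## Working session

There is one attempt and no reset: what is moved stays moved. The work goes in short steps, Python scripts to look and compute and a shell command to move; the robot and the scene stay as the last step left them, time stands still between calls to the robot, and variables do not carry over. Pictures are saved under pics/ and viewed, at most 10 in all, crops included, and the job is handed in when it is done.

```bash
mkdir -p pics
python3 - <<'E'
from cell import r
import cv2
for n in("scene","top"):
    cv2.imwrite(f"pics/{n}0.png",r.capture(n)[:,:,::-1]); print(n,r.camera_info(n))
print(r.state())
E
```

```text
scene {'fovy': 49.23371189018106, 'cx': 319.7060022074128, 'cy': 232.69462181640924, 'position': array([ 283.08953846, -471.87505822,  588.18901112]), 'orientation': array([-0.42129185,  0.87868532, -0.20086637,  0.1003892 ])}
top {'fovy': 56.21911867560746, 'cx': 321.98819330161, 'cy': 232.37619897569758, 'position': array([385.55943075, 109.36210399, 894.13093041]), 'orientation': array([-0.08379278,  0.73431311, -0.66893026,  0.07934312])}
{'time': 0.1, 'joints': array([-1.31456948e+00,  2.59130104e-01,  2.08460426e-02,  1.33373029e+00,
        1.37731192e-05,  1.41822655e+00]), 'dq': array([-0.00071473, -0.00228574,  0.00343494,  0.00169168, -0.00075414,
        0.00058233]), 'tau': array([ 5.60510176e-03, -5.56696951e+01,  3.45067835e+01,  1.16509764e-02,
       -1.16367623e-04,  7.67305664e-06]), 'eef_pos': array([ 218.58169703, -504.44175272,  249.43307139]), 'tcp_rot': array([-6.08550656e-04,  9.79183110e-01,  2.02977994e-01, -2.46727418e-05]), 'wrist_force': array([-0.04343415,  1.15827948,  0.42649008]), 'ft_torque': array([-0.01333139, -0.02037823, -0.02428526]), 'gripper_force': 0.0, 'width': 85.58693592593552}
```

View pics/scene0.png

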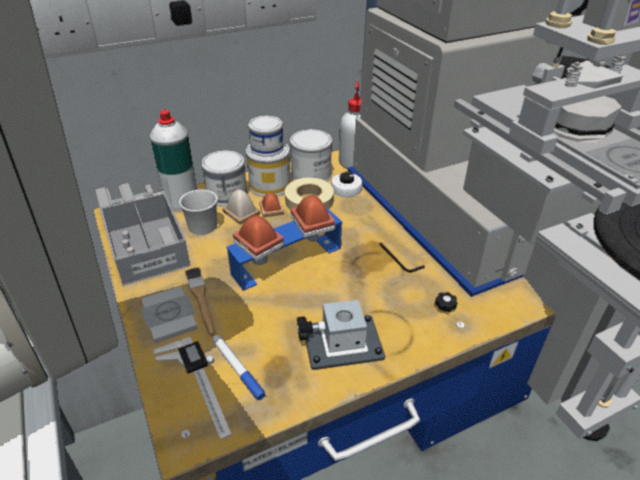

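View pics/top0.png

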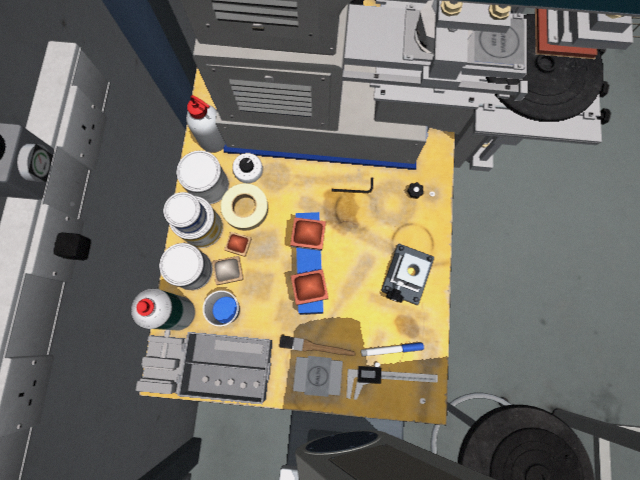

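The scene view shows the pads at about (259,237) and (313,216) and the bore at (345,316). In the top view the pads are at (309,287) and (308,233) and the bore at (412,270). I'll enlarge both.

Run:
```python
import cv2,numpy as np
s=cv2.imread("pics/scene0.png");t=cv2.imread("pics/top0.png")
cv2.imwrite("pics/c1.png",cv2.resize(s[180:300,220:360],None,fx=5.5,fy=5,interpolation=cv2.INTER_CUBIC)[:600,:800])
cv2.imwrite("pics/c2.png",cv2.resize(t[200:320,280:440],None,fx=5,fy=5,interpolation=cv2.INTER_CUBIC))
```

```text
(no output)
```

View pics/c1.png

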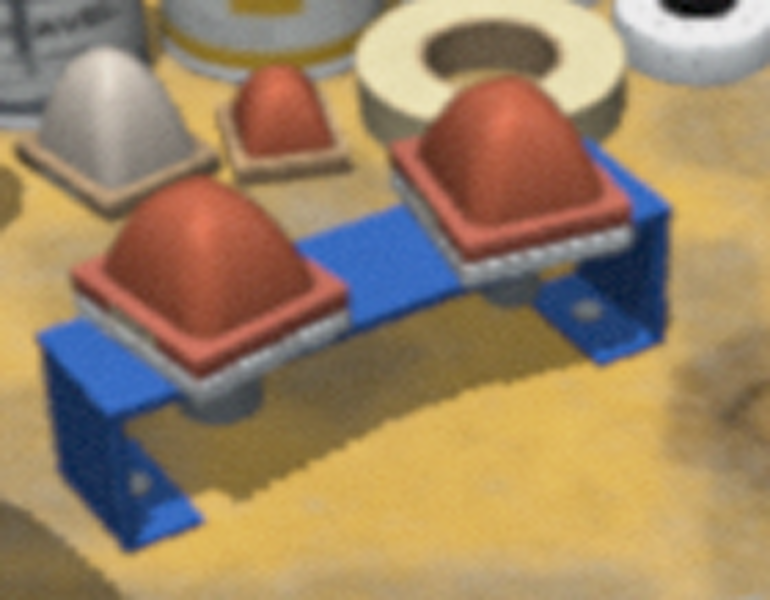

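View pics/c2.png

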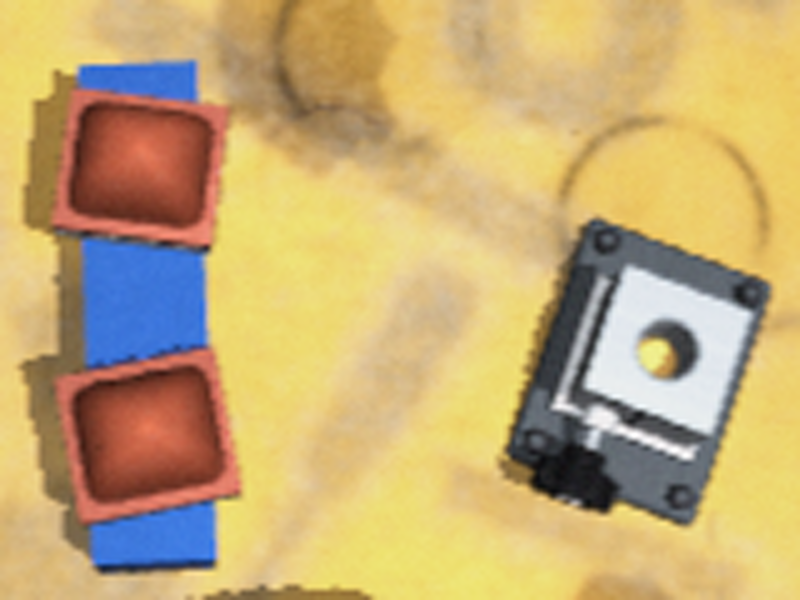

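The near pad's shank is about 15 px wide and the far pad's about 10 px, so the far one (rack +x end) should be the 20 mm shank. I'll measure to confirm.

```bash
cat > h.py <<'E'
import numpy as np,cv2
from scipy.spatial.transform import Rotation as R
from cell import r
def cam(n):
    c=r.camera_info(n);q=c["orientation"];return c,R.from_quat(q,scalar_first=True).as_matrix(),240/np.tan(np.radians(c["fovy"]/2))
def back(n,uv,z):
    c,M,f=cam(n);uv=np.atleast_2d(uv).astype(float)
    d=np.c_[(uv[:,0]-c["cx"])/f,(uv[:,1]-c["cy"])/f,np.ones(len(uv))]@M.T
    p=c["position"];return p+d*((z-p[2])/d[:,2])[:,None]
def proj(n,P):
    c,M,f=cam(n);q=(np.atleast_2d(P)-c["position"])@M;return np.c_[c["cx"]+f*q[:,0]/q[:,2],c["cy"]+f*q[:,1]/q[:,2]],q[:,2]
E
cat > m.py <<'E'
from h import *
t=cv2.imread("pics/top0.png");s=cv2.imread("pics/scene0.png")
def rect(img,n,mask,z,box):
    x0,y0,x1,y1=box;m=np.zeros_like(mask);m[y0:y1,x0:x1]=mask[y0:y1,x0:x1]
    k,l,st,_=cv2.connectedComponentsWithStats(m);i=1+st[1:,4].argmax()
    cs,_=cv2.findContours((l==i).astype(np.uint8),cv2.RETR_EXTERNAL,cv2.CHAIN_APPROX_NONE)
    p=back(n,max(cs,key=len)[:,0],z)[:,:2].astype(np.float32)
    (c,wh,a)=cv2.minAreaRect(p);print(n,np.round(c,1),np.round(wh,1),round(a,1))
h=cv2.cvtColor(t,cv2.COLOR_BGR2HSV)
red=(((h[...,0]<11)|(h[...,0]>172))&(h[...,1]>110)).astype(np.uint8)
rect(t,"top",red,78,(285,205,335,253));rect(t,"top",red,78,(285,265,335,310))
wh=((h[...,1]<40)&(h[...,2]>185)).astype(np.uint8)
rect(t,"top",wh,60,(385,245,440,295))
C=lambda u:np.array(u)/5.+[280,200]-.4
print("pad far",back("top",C([(72,90),(229,107),(210,248),(53,230)]),78).round(1))
print("pad near",back("top",C([(55,378),(211,350),(241,494),(84,523)]),78).round(1))
print("face",back("top",C([(625,265),(763,308),(710,435),(583,393)]),60).round(1),"bore",back("top",C((668,350)),60).round(1))
B=lambda u:np.array(u)/[5.5,5]+[220,180]-.4
print("bore scene",back("scene",(345,316),60).round(1))
for nm,c in(("far",B([(392,143),(470,250),(632,205)])),("near",B([(72,272),(197,368),(348,292)]))): print(nm,"scene",back("scene",c,78).round(1))
for a,b,y in(((182,395),(265,385),0),((484,290),(541,285),0)):
    print("shank",np.linalg.norm(np.diff(back("scene",B([a,b]),42),axis=0)))
E
python3 m.py
```

```text
top [573.5 150.2] [59.3 53.7] 88.3
top [474.5 138. ] [53.7 59.4] 16.1
top [526.7 -52.5] [49.7 49.8] 74.3
pad far [[600.8 178.6  78. ]
 [599.7 119.2  78. ]
 [545.4 121.3  78. ]
 [546.7 179.9  78. ]]
pad near [[492.  173.1  78. ]
 [507.5 117.4  78. ]
 [456.4 101.8  78. ]
 [440.9 157.1  78. ]]
face [[557.  -35.1  60. ]
 [545.4 -87.7  60. ]
 [495.8 -69.8  60. ]
 [507.  -22.   60. ]] bore [[526.2 -52.8  60. ]]
bore scene [[527.5 -56.2  60. ]]
far scene [[550.6 178.5  78. ]
 [547.9 116.6  78. ]
 [600.4 117.4  78. ]]
near scene [[442.  154.7  78. ]
 [457.8  96.9  78. ]
 [508.4 112.3  78. ]]
shank 23.810911844045506
shank 17.30511578651024
```

```bash
T='[[0.375,0.69,0],[0,0,0.31]]'; python3 -m pendant '[[[0.375,0.69,0],[0,0,0.31]],[[0.375,0.69,0],[0,0,0.31]],[[0.375,0.69,0],[0,0,0.31]],[[0.375,0.69,0],[0,0,0.31]],[[0.375,0.69,0],[0,0,0.31]],[[0.375,0.69,0],[0,0,0.31]],[[0.375,0.69,0],[0,0,0.31]],[[0.375,0.69,0],[0,0,0.31]]]' 85
cat > w.py <<'E'
import sys
from h import *
# pose -> needed shift/turn to target x y z yaw(tool y deg)
s=r.state();x,y,z,a=map(float,sys.argv[1:5])
M=R.from_quat(s["tcp_rot"],scalar_first=True)
g=np.radians(a);Y=np.array([np.cos(g),np.sin(g),0]);Z=np.array([0,0,-1.]);T=R.from_matrix(np.c_[np.cross(Y,Z),Y,Z])
print("t",round(s["time"],2),"pos",s["eef_pos"].round(1),"yaw",np.degrees(np.arctan2(*M.as_matrix()[[1,0],1])).round(1),"need",((np.array([x,y,z])-s["eef_pos"])/400).round(4),((T*M.inv()).as_rotvec()/np.pi).round(4),"F",s["wrist_force"].round(1),"M",s["ft_torque"].round(2),"w",round(s["width"],1),"j",s["joints"].round(2))
E
python3 w.py 573.4 149.5 150 88.3
```

```text
time: 0.77
eef_pos: [369.3, -225.2, 250.0]
tcp_rot: [-0.0, 0.768, 0.641, 0.0]
wrist_force: [1.5, -0.6, -0.1]
width: 84.7
gripper_force: 0.0
t 0.77 pos [ 369.3 -225.2  250. ] yaw -10.3 need [ 0.5102  0.9368 -0.2501] [-3.000e-04 -2.000e-04  5.479e-01] F [ 1.5 -0.6 -0.1] M [-0.05 -0.04 -0.01] w 84.7 j [-0.74  0.06 -0.23  1.29  0.    1.01]
```

```bash
python3 -m pendant '[[[0.31,0.6,0],[0,0,0.3]],[[0.31,0.6,0],[0,0,0.3]],[[0.31,0.6,0],[0,0,0.3]],[[0.31,0.6,0],[0,0,0.3]],[[0.31,0.6,0],[0,0,0.3]],[[0.31,0.6,0],[0,0,0.3]],[[0.31,0.6,0],[0,0,0.3]],[[0.31,0.6,0],[0,0,0.3]]]' 85
python3 -m pendant '[[[0.2,0.337,-0.25],[0,0,0.248]],[[0.2,0.337,-0.25],[0,0,0.248]],[[0.2,0.337,-0.25],[0,0,0.248]],[[0.2,0.337,-0.25],[0,0,0.248]],[[0.2,0.337,-0.25],[0,0,0.248]],[[0.2,0.337,-0.25],[0,0,0.248]],[[0.2,0.337,-0.25],[0,0,0.248]],[[0.2,0.337,-0.25],[0,0,0.248]]]' 76
python3 w.py 573.4 149.5 68 88.3
```

```text
time: 1.43
eef_pos: [493.8, 14.9, 249.3]
tcp_rot: [-0.0, 0.392, 0.92, 0.0]
wrist_force: [0.2, -0.6, -0.1]
width: 84.6
gripper_force: 0.0
time: 2.1
eef_pos: [572.4, 146.6, 149.0]
tcp_rot: [-0.001, 0.017, 1.0, -0.0]
wrist_force: [-0.4, 0.5, -0.4]
width: 75.6
gripper_force: 0.0
t 2.1 pos [572.4 146.6 149. ] yaw 88.0 need [ 0.0025  0.0072 -0.2025] [ 0.0001 -0.0006  0.0017] F [-0.4  0.5 -0.4] M [ 0.01 -0.01 -0.  ] w 75.6 j [ 0.11  0.37 -0.07  1.13 -0.    0.14]
```

```bash
python3 -m pendant '[[[0.0,0.003,-0.04],[0,0,0]],[[0.0,0.003,-0.09],[0,0,0]],[[0.0,0.003,-0.14],[0,0,0]],[[0.0,0.003,-0.18],[0,0,0]],[[0.0,0.003,-0.205],[0,0,0]],[[0.0,0.003,-0.205],[0,0,0]]]' 76
python3 w.py 573.4 149.5 67 88.3
python3 - <<'E'
from h import *
s=r.capture("scene")[:,:,::-1];cv2.imwrite("pics/g.png",cv2.resize(s[150:300,220:370],None,fx=4,fy=4))
E
```

```text
time: 2.6
eef_pos: [571.5, 147.0, 66.0]
tcp_rot: [-0.002, 0.019, 1.0, -0.0]
wrist_force: [-0.2, -0.0, 0.3]
width: 76.0
gripper_force: 0.0
t 2.6 pos [571.5 147.   66. ] yaw 87.8 need [0.0047 0.0063 0.0024] [ 0.0001 -0.0011  0.0029] F [-0.2 -0.   0.3] M [0.02 0.   0.02] w 76.0 j [ 0.11  0.44 -0.2   0.94  0.    0.15]
```

View pics/g.png

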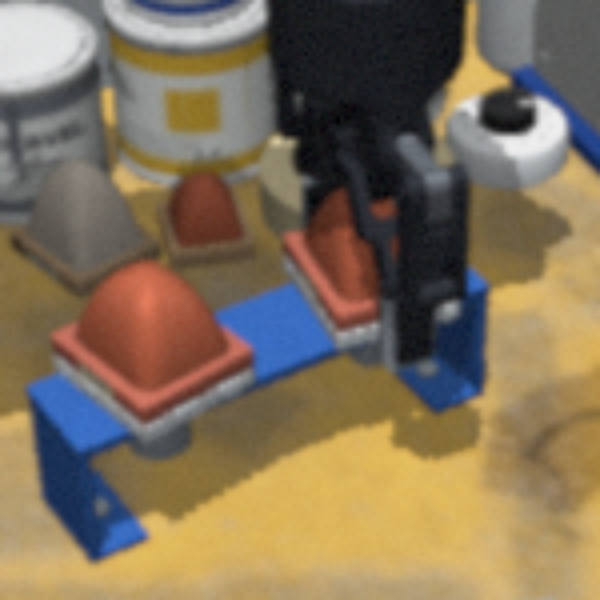

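The open fingers straddle the far pad's plate and board, with the tips just below the plate at about (410,355). I'll centre and close.

```bash
python3 -m pendant '[[[0.005,0.006,0.0],[0,0,0.003]],[[0.005,0.006,0.0],[0,0,0.003]],[[0.005,0.006,0.0],[0,0,0.003]]]' 76
python3 -m pendant '[[[0,0,0],[0,0,0]],[[0,0,0],[0,0,0]],[[0,0,0],[0,0,0]],[[0,0,0],[0,0,0]],[[0,0,0],[0,0,0]],[[0,0,0],[0,0,0]]]' 50 70
python3 w.py 573.4 149.5 67 88.3
```

```text
time: 2.9
eef_pos: [575.3, 149.9, 69.0]
tcp_rot: [0.001, 0.014, 1.0, 0.0]
wrist_force: [-0.1, 0.4, 0.1]
width: 76.0
gripper_force: 0.0
time: 3.4
eef_pos: [575.0, 149.8, 69.0]
tcp_rot: [0.001, 0.014, 1.0, 0.0]
wrist_force: [-1.0, -0.8, 5.9]
width: 58.4
gripper_force: 76.5
t 3.4 pos [575.  149.8  69. ] yaw 88.4 need [-0.004  -0.0007 -0.005 ] [-0.      0.0005 -0.0006] F [-1.  -0.8  5.9] M [-0.16  0.24 -0.07] w 58.4 j [ 0.11  0.44 -0.19  0.94 -0.    0.14]
```

```bash
python3 -m pendant '[[[0,0,0.02],[0,0,0]],[[0,0,0.05],[0,0,0]],[[0,0,0.09],[0,0,0]],[[0,0,0.14],[0,0,0]],[[0,0,0.19],[0,0,0]],[[0,0,0.2],[0,0,0]],[[0,0,0.2],[0,0,0]]]'
python3 w.py 526.7 -53.5 149 74.3
```

```text
time: 3.98
eef_pos: [575.2, 149.8, 149.3]
tcp_rot: [0.001, 0.014, 1.0, 0.0]
wrist_force: [0.1, 0.1, -1.4]
width: 59.0
gripper_force: 75.8
t 3.98 pos [575.2 149.8 149.3] yaw 88.4 need [-0.1213 -0.5082 -0.0009] [ 0.      0.0008 -0.0783] F [ 0.1  0.1 -1.4] M [-0.05 -0.04  0.03] w 59.0 j [ 0.11  0.38 -0.07  1.13 -0.    0.14]
```

```bash
python3 -m pendant '[[[-0.01,-0.04,0],[0,0,-0.01]],[[-0.03,-0.12,0],[0,0,-0.025]],[[-0.05,-0.21,0],[0,0,-0.04]],[[-0.07,-0.3,0],[0,0,-0.05]],[[-0.095,-0.39,0],[0,0,-0.065]],[[-0.11,-0.46,0],[0,0,-0.075]],[[-0.12,-0.5,0],[0,0,-0.078]],[[-0.121,-0.508,0],[0,0,-0.078]]]'
python3 -m pendant '[[[0,0,0],[0,0,0]],[[0,0,0],[0,0,0]],[[0,0,0],[0,0,0]]]'
python3 w.py 526.7 -53.5 149 74.3
python3 - <<'E'
from h import *
s=r.capture("scene")[:,:,::-1];t=r.capture("top")[:,:,::-1]
cv2.imwrite("pics/s2.png",s);cv2.imwrite("pics/t2.png",t)
cv2.imwrite("pics/st2.png",np.hstack([cv2.resize(s[230:370,280:420],(400,400),interpolation=2),cv2.resize(t[220:310,370:460],(400,400),interpolation=2)]))
E
```

```text
time: 4.65
eef_pos: [524.9, -56.0, 146.6]
tcp_rot: [-0.001, 0.138, 0.99, -0.0]
wrist_force: [0.0, -0.7, -2.3]
width: 58.8
gripper_force: 75.9
time: 4.9
eef_pos: [526.2, -52.5, 147.5]
tcp_rot: [-0.0, 0.135, 0.991, 0.0]
wrist_force: [-0.1, -0.6, -2.7]
width: 58.7
gripper_force: 75.9
t 4.9 pos [526.2 -52.5 147.5] yaw 74.4 need [ 0.0012 -0.0024  0.0039] [-0.0001 -0.0002 -0.0007] F [-0.1 -0.6 -2.7] M [ 0.   -0.   -0.01] w 58.7 j [-0.26  0.27 -0.22  1.07  0.    0.01]
```

View pics/st2.png

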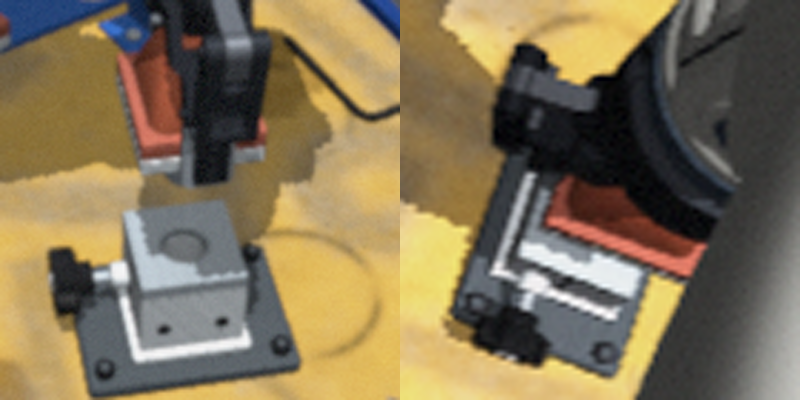

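```bash
cat > m2.py <<'E'
from h import *
t=cv2.imread("pics/t2.png");h=cv2.cvtColor(t,cv2.COLOR_BGR2HSV)
red=(((h[...,0]<11)|(h[...,0]>172))&(h[...,1]>110))
def edge(n,z,cols,pick):
    P=[]
    for u in cols:
        v=np.where(red[255:300,u])[0]+255
        if len(v):P.append((u,pick(v)+.5))
    P=np.array(P,float);W=back(n,P,z)[:,:2]
    vx,vy,x0,y0=cv2.fitLine(W.astype(np.float32),cv2.DIST_HUBER,0,.01,.01).ravel();return np.array([x0,y0]),np.array([vx,vy])
p,d=edge("top",156.5,range(406,432),max)
d=d*np.sign(d[1]);nrm=np.array([d[1],-d[0]]) # pad +x
tcp=np.array([526.2,-52.5])
print("edge yaw",np.degrees(np.arctan2(d[1],d[0])),"edge dist behind tcp",(p-tcp)@nrm,"(27 expected => offset",(p-tcp)@nrm+27,")")
vs=[];
for v in range(262,269):
    u=np.where(red[v,395:430])[0]
    if len(u):vs.append((395+u.min()-.5,v))
W=back("top",np.array(vs),156.5)[:,:2];print("y side",((W-tcp)@d).round(1))
E
python3 m2.py
```

```text
edge yaw 74.021484 edge dist behind tcp -28.27461879803436 (27 expected => offset -1.2746187980343606 )
y side [30.8 30.3 31.3 30.7 30.2 31.2 30.6]
```

```bash
python3 -m pendant '[[[0.0015,-0.001,-0.02],[0,0,0]],[[0.0035,-0.003,-0.05],[0,0,0]],[[0.0035,-0.003,-0.08],[0,0,0]],[[0.0035,-0.003,-0.0925],[0,0,0]],[[0.0035,-0.003,-0.0925],[0,0,0]],[[0.0035,-0.003,-0.0925],[0,0,0]]]'
python3 w.py 527.6 -53.7 100 74.3
```

```text
time: 5.5
eef_pos: [527.6, -54.4, 110.8]
tcp_rot: [-0.0, 0.136, 0.991, 0.0]
wrist_force: [0.4, 0.3, -2.7]
width: 59.0
gripper_force: 75.8
t 5.5 pos [527.6 -54.4 110.8] yaw 74.4 need [ 0.0001  0.0016 -0.027 ] [-0.0001 -0.0002 -0.0005] F [ 0.4  0.3 -2.7] M [-0.04 -0.06  0.03] w 59.0 j [-0.26  0.31 -0.28  0.98  0.    0.01]
```

```bash
python3 -m pendant '[[[0,0.0005,-0.007],[0,0,0]],[[0,0.001,-0.013],[0,0,0]],[[0,0.001,-0.018],[0,0,0]],[[0,0.001,-0.022],[0,0,0]],[[0,0.001,-0.026],[0,0,0]],[[0,0.001,-0.026],[0,0,0]]]'
python3 w.py 527.6 -53.7 90 74.3
```

```text
time: 6.0
eef_pos: [527.5, -54.3, 100.3]
tcp_rot: [-0.0, 0.136, 0.991, 0.0]
wrist_force: [-0.6, 0.5, -3.0]
width: 58.9
gripper_force: 75.9
t 6.0 pos [527.5 -54.3 100.3] yaw 74.4 need [ 0.0002  0.0015 -0.0258] [-0.     -0.0001 -0.0003] F [-0.6  0.5 -3. ] M [ 0.02 -0.02  0.05] w 58.9 j [-0.26  0.31 -0.3   0.96 -0.    0.01]
```

```bash
python3 -m pendant '[[[0,0,-0.003],[0,0,0]],[[0,0,-0.006],[0,0,0]],[[0,0,-0.009],[0,0,0]],[[0,0,-0.012],[0,0,0]],[[0,0,-0.012],[0,0,0]]]'
python3 w.py 527.6 -53.7 90 74.3
```

```text
time: 6.42
eef_pos: [527.5, -54.2, 95.5]
tcp_rot: [-0.0, 0.136, 0.991, 0.0]
wrist_force: [-1.0, 0.7, -2.3]
width: 58.3
gripper_force: 75.9
t 6.42 pos [527.5 -54.2  95.5] yaw 74.4 need [ 0.0002  0.0012 -0.0138] [-0.0001 -0.0001 -0.0004] F [-1.   0.7 -2.3] M [ 0.2  -0.    0.04] w 58.3 j [-0.26  0.32 -0.31  0.95  0.    0.01]
```

```bash
python3 -m pendant '[[[0,0,-0.004],[0,0,0]],[[0,0,-0.008],[0,0,0]],[[0,0,-0.012],[0,0,0]],[[0,0,-0.016],[0,0,0]],[[0,0,-0.02],[0,0,0]],[[0,0,-0.02],[0,0,0]]]'
python3 w.py 527.6 -53.7 90 74.3
```

```text
time: 6.92
eef_pos: [527.5, -54.2, 87.4]
tcp_rot: [-0.0, 0.136, 0.991, 0.0]
wrist_force: [0.3, 1.3, -3.2]
width: 58.8
gripper_force: 76.0
t 6.92 pos [527.5 -54.2  87.4] yaw 74.4 need [0.0002 0.0013 0.0065] [-0.0001 -0.0001 -0.0003] F [ 0.3  1.3 -3.2] M [0.37 0.04 0.04] w 58.8 j [-0.26  0.33 -0.32  0.93  0.    0.01]
```

```bash
python3 -m pendant '[[[0,0.0015,-0.004],[0,0,0]],[[0,0.0015,-0.01],[0,0,0]],[[0,0.0015,-0.016],[0,0,0]],[[0,0.0015,-0.022],[0,0,0]],[[0,0.0015,-0.028],[0,0,0]],[[0,0.0015,-0.034],[0,0,0]],[[0,0.0015,-0.034],[0,0,0]]]'
python3 w.py 527.6 -53.7 69 74.3
```

```text
time: 7.5
eef_pos: [527.7, -53.8, 74.1]
tcp_rot: [0.0, 0.136, 0.991, -0.0]
wrist_force: [-0.4, -0.6, 3.5]
width: 58.8
gripper_force: 76.5
t 7.5 pos [527.7 -53.8  74.1] yaw 74.4 need [-0.0003  0.0003 -0.0127] [ 0.0001  0.0001 -0.0003] F [-0.4 -0.6  3.5] M [-0.13  0.26  0.03] w 58.8 j [-0.26  0.34 -0.34  0.89 -0.    0.01]
```

```bash
python3 -m pendant '[[[0,0,-0.002],[0,0,0]],[[0,0,-0.004],[0,0,0]],[[0,0,-0.006],[0,0,0]],[[0,0,-0.008],[0,0,0]],[[0,0,-0.01],[0,0,0]],[[0,0,-0.01],[0,0,0]]]' 50 100
python3 w.py 527.6 -53.7 69 74.3
```

```text
time: 8.0
eef_pos: [527.7, -53.8, 70.3]
tcp_rot: [0.0, 0.136, 0.991, -0.0]
wrist_force: [-1.4, -0.8, 4.8]
width: 58.3
gripper_force: 110.8
t 8.0 pos [527.7 -53.8  70.3] yaw 74.4 need [-0.0003  0.0003 -0.0032] [ 0.0001  0.0001 -0.0003] F [-1.4 -0.8  4.8] M [-0.15  0.41 -0.01] w 58.3 j [-0.26  0.34 -0.34  0.88 -0.    0.01]
```

```bash
python3 -m pendant '[[[0,0,-0.001],[0,0,0]],[[0,0,-0.002],[0,0,0]],[[0,0,-0.003],[0,0,0]],[[0,0,-0.004],[0,0,0]],[[0,0,-0.005],[0,0,0]],[[0,0,-0.005],[0,0,0]]]'
python3 w.py 527.6 -53.7 69 74.3
```

```text
time: 8.5
eef_pos: [527.8, -53.8, 69.2]
tcp_rot: [0.001, 0.136, 0.991, -0.0]
wrist_force: [-4.6, -0.6, 15.1]
width: 58.1
gripper_force: 112.4
t 8.5 pos [527.8 -53.8  69.2] yaw 74.4 need [-0.0004  0.0003 -0.0004] [ 0.0002  0.0003 -0.0003] F [-4.6 -0.6 15.1] M [-0.1   0.96  0.05] w 58.1 j [-0.26  0.34 -0.35  0.88 -0.    0.01]
```

```bash
python3 -m pendant '[[[-0.001,0,-0.001],[0,0,0]],[[-0.001,0,-0.002],[0,0,0]],[[-0.001,0,-0.003],[0,0,0]],[[-0.001,0,-0.003],[0,0,0]]]'
python3 w.py 527.6 -53.7 69 74.3
```

```text
time: 8.83
eef_pos: [527.8, -53.8, 69.1]
tcp_rot: [0.001, 0.136, 0.991, -0.0]
wrist_force: [-7.6, 0.9, 26.6]
width: 58.3
gripper_force: 113.8
t 8.83 pos [527.8 -53.8  69.1] yaw 74.4 need [-0.0004  0.0003 -0.0003] [ 0.0003  0.0009 -0.0004] F [-7.6  0.9 26.6] M [ 0.24  1.46 -0.07] w 58.3 j [-0.26  0.34 -0.35  0.88 -0.    0.01]
```

```bash
python3 -m pendant '[[[-0.001,0,-0.001],[0,0,0]],[[-0.001,0,-0.001],[0,0,0]],[[-0.001,0,-0.001],[0,0,0]],[[-0.001,0,-0.001],[0,0,0]],[[-0.001,0,-0.001],[0,0,0]],[[-0.001,0,-0.001],[0,0,0]]]'
python3 w.py 527.6 -53.7 69 74.3
python3 - <<'E'
from h import *
s=r.capture("scene")[:,:,::-1]
cv2.imwrite("pics/s3.png",cv2.resize(s[190:370,220:420],(800,600)if 0 else (666,600),interpolation=2))
E
```

```text
time: 9.33
eef_pos: [527.7, -53.8, 69.1]
tcp_rot: [0.002, 0.136, 0.991, -0.0]
wrist_force: [-6.5, 2.0, 28.2]
width: 58.1
gripper_force: 114.0
t 9.33 pos [527.7 -53.8  69.1] yaw 74.4 need [-0.0004  0.0003 -0.0003] [ 0.0003  0.0012 -0.0004] F [-6.5  2.  28.2] M [ 0.3   1.47 -0.01] w 58.1 j [-0.26  0.34 -0.35  0.88  0.    0.01]
```

View pics/s3.png

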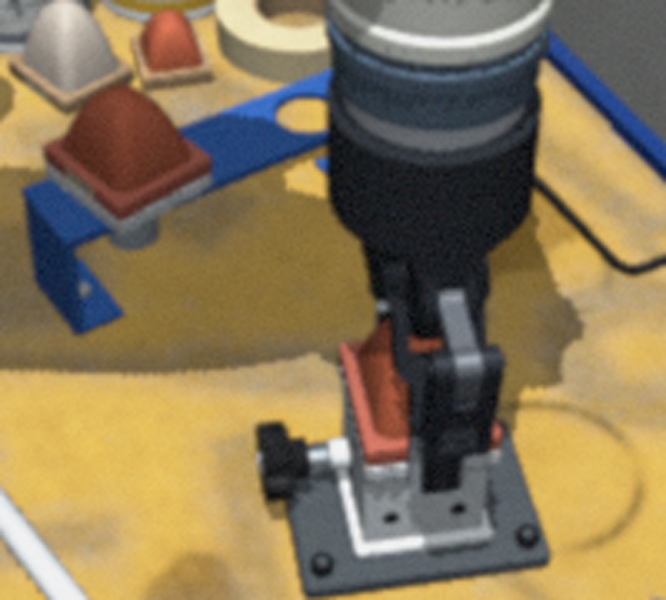

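The plate at about (430,470) lies flat and square on the block. The other pad still stands in the rack. The force is steady at about 30 N and the height matches a seated pad, so I'll hand it in.

```bash
python3 -c "
from cell import r
print(r.sign_off())"
```

```text
the job is handed in; nothing more can be done
None
```

The 20 mm-shank pad (from the rack's +x hole) is seated square on the holder's face, still gripped and pressed home at about 30 N, and the thick-shank pad stands untouched in the rack; the job is handed in at about 9.4 s, with no verdict returned.

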